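Lock a water filter cartridge in its slanted bay

TASK

Fit the blue-handled cartridge into the slanted bay of the water filter unit: press it down and rotate it, feeling for the place where its cross-shaped foot drops into the valve, and only then turn it clockwise all the way to the stop. Let go and leave it fully home, without disturbing the sugar bowl or the tea glasses.

Things in the scene. Friction and masses are not known exactly. Their poses are not given: they have to be found in the camera images.
- cartridge: Filter cartridge, 116 mm tall, about 0.22 kg, standing upright on the counter. Origin: centre of its underside; z up its axis. From the bottom: cross-shaped key foot (two crossed bars along x and y, each 44 x 8 mm, 14 mm high); white round body, diameter 42 mm at z = 14 mm widening to 50 mm at z = 20 mm, then straight to z = 75 mm; blue flange, diameter 66 mm, z = 75 to 81 mm.
- grip_bar (a point): Centre of the blue upright grip bar on top of the cartridge, on its axis, 98.5 mm above its origin. Axes as the cartridge's. The bar is 60 mm long along x, 14 mm thick along y and 35 mm high (z = 81 to 116 mm from the cartridge's origin): grip it with the fingers closing along y.
- unit: White water filter unit, fixed: 250 mm deep, 180 mm wide, 212 mm tall. Origin: centre of its underside; its front, with the slanted head, is at its -x, more or less towards the robot; a clear tank with a grey lid stands at its back, 110 mm and more behind the bay's centre.
- bay: Round bay in the unit's slanted face. Origin: centre of the mouth's rim; z points out along its axis, 30 degrees from vertical, leaning to the unit's front; x points up the slope. Bore 53 mm in diameter. Rim 69 mm in outer diameter, 6 mm proud of the face, which reaches 75 mm up and down the slope and 85 mm to each side.
- slot (a point): On the bay's axis, 58 mm below the rim, at the mouth of the valve's cross-shaped slot (arms 14 mm wide, 13 mm deep). Axes as the bay's: they do NOT tell the slot's angle, which differs each time and must be felt; it repeats every 90 degrees and the foot drops in within about 5 degrees of it. Cartridge origin is here while it rests on the valve, 13 mm deeper (flange 4 mm off the rim) when home.
- valve (a joint): Turn of the valve at the bottom of the bay, rad: 0 = shut, grows clockwise as seen looking into the bay, hard stop at 1.1 = fully open. Starts at 0 to 0.1. Its zero does not tell the slot's angle. Stiff (0.3 N m): it stays put under a foot rotated with light pressure (5 to 10 N), best anticlockwise, towards shut; after the drop it turns with the cartridge, with some 16 degrees of play.
- sugar_bowl: Closed white porcelain sugar bowl, 86 mm in diameter, 84 mm tall, loose on the counter. Origin at the centre of its underside. Leave alone.
- glass1: Tulip-shaped tea glass, 54 mm in diameter, 90 mm tall, on the round steel tray. Origin at the centre of its underside. Leave alone.
- glass2: Second tea glass of the same kind on the tray. Leave alone.

How it is judged:
By the outcome, as a careful person would: the job done as asked, in the order asked, and still so for the second after the job is handed in, with the robot touching nothing.
It also fails if it takes over 58 s, if anything falls off the work surface, if the arm or the gripper's body presses on something with over 40 N, if the wrist force passes 120 N, or if a joint passes its speed limit or range.

ROBOT

A 6-joint arm with a two-finger parallel gripper is mounted at the origin on the work surface. World frame = base frame: x ahead of the robot, y to its left, z up, the work surface at z = 0. Lengths are in m, angles in rad, forces in N, time in s.
With the tool pointing down it reaches from about 0.3 to 0.875 m from the base axis. Payload 6.4 kg.
Tool frame: the origin (TCP) lies midway between the tips of the shut fingers; the grasp point (between the pads) lies 19 mm behind it; y points along the fingers, x is the direction in which the jaws open and shut, and the axes are right-handed (so a half turn about y gives the same grasp; the last joint's range is limited). The gripper opens to 85 mm and grips with 20 to 120 N. Pads are 22 mm wide; open, the fingers measure 114 mm over their backs; the gripper's body (76 mm by 85 mm) begins 54 mm behind the grasp point. The pads swing forward as they close: fully open they stand 13 mm farther back than shut.
Start: joints at [1.039, 0.181, 1.607, -0, 1.354, -0.206], TCP at [0.184, 0.545, 0.231] pointing down, gripper open.
Joint ranges: [-2.99, 2.99], [-0.89, 2.07], [0.3, 2.58], [-1.14, 4.28], [0, 2.63], [-3.12, 3.12]. Speed limits (rad/s): [2.57, 2.57, 3.01, 3.14, 3.14, 3.14].

INTERFACE

Orientations are given as a unit quaternion [w, x, y, z].
In Python, from bench import ctrl gives the robot as it stands.
- The arm moves only by the tool step_arm, never from a script. Its argument "commands" is a list of rows, each a list of 7 numbers: the turn, a rotation vector about the tool's x, y, z in units of 6 degrees (1.0 is 6 degrees), then the shift along the tool's x, y, z in units of 30 mm (1.0 is 30 mm), then the opening, from 0 (shut) to 1 (fully open). A call has 1 to 10 rows; each row shifts and turns the commanded pose from where the row before left it, along the tool's axes as they then stand; what a row does not reach is not made up. A row lasts 1/10 s, in which the tool goes at most 50 mm and 8.59 degrees, less where a joint would pass 70% of its speed; a pose out of reach is approached as far as the arm can. A call with a number of a shift or a turn outside -1 to 1 is refused whole. A call with a gripper value outside its range is refused whole. The fingers move at their own pace and stop on an object; the grip force is fixed at half the most. Time passes only in rows, so rows that do not move let the fingers close. It gives the time, the measured TCP pose, the force and the opening at its end, in the units of the state.
- ctrl.get_obs(): the state, without advancing time (a new reading comes with each control period).
- ctrl.camera(name): name is "side" or "top"; returns (picture, depth): 480x640x3 uint8, blue, green, red; 480x640 float32, m along the optical axis (not along the pixel's ray), 0 where there is no reading.
- ctrl.get_calibration(name): a dict with "intrinsics" (3x3 intrinsics, pixels), "D" ([k1, k2, p1, p2, k3] as OpenCV has them; the pictures are not rectified), "R" (3x3) and "t" (3): a world point X has camera coordinates R X + t. Camera axes: x right, y down, z forward; pixel columns grow to the right and rows downward; lengths in m; the calibration is good to about 2 mm. A picture is of the moment at which its call begins. get_calibration takes no time and is no camera call.
- ctrl.hand_in(): hands the job in, once; it reports no verdict.
Trained networks look in the newest picture that a camera, given by its name, has taken for a name from the list of things; names that differ only in an ending like _2 or _b are one class to them, and where a whole thing is asked for, a point or a joint stands for the part that bears it (a point fixed in the world has none). Each returns a list of dicts, best first, with "p" (0 to 1); they miss things now and then, are a little off and sometimes report something else, mostly with a low value. They report only what shows in the picture. A call takes as long as a camera call.
- ctrl.boxes_of(thing, camera): "point" ([x, y, z] in m, in the coordinates of the camera as it stood for that picture, good to about 4 mm: the middle of the surface that is visible of it).
- ctrl.silhouettes(thing, camera): "pixels" (480x640 bool, what is visible of it).
The state is a dict: "time_s": time; "q": joint angles; "dq": joint speeds; "joint_efforts": joint torques, N m; "eef_pos": TCP position; "eef_rot": TCP orientation; "wrist_force": force on the tool from outside, world axes, zero at the start; "torque": the same for the moment, N m; "opening": opening from 0.0 (shut) to 1.0 (fully open).
Only numpy, scipy, OpenCV 4.12 (cv2) and the standard library are available. Lean on these libraries where they do the work, as an engineer would, in place of code of your own. Each camera call takes 0.05 s, during which the arm holds its last target.

## Working session

There is one attempt and no reset: what is moved stays moved. The work goes in short steps, Python scripts to look and compute and a tool call to move; the robot and the scene stay as the last step left them, time stands still between calls to the robot, and variables do not carry over. Pictures are saved under pics/ and viewed, and the job is handed in when it is done.

Besides the shell and the picture viewer there is one more tool, called after ">>>" as a command line: name --pt "numbers of a row" for each row, then --argument value for the rest. step_arm: Moves the arm, as the interface text tells. Its arguments: {"type":"object","properties":{"commands":{"type":"array"}},"required":["commands"]}

```bash
ls; mkdir -p pics; python3 - <<'E'
from bench import ctrl
import cv2,numpy as np,pickle
o=ctrl.get_obs(); print(o)
for n in("side","top"):
    im,d=ctrl.camera(n); cv2.imwrite(f"pics/{n}0.png",im); np.save(f"{n}0.npy",d)
    c=ctrl.get_calibration(n); print(n,c)
    for t in("cartridge","grip_bar","unit","bay","sugar_bowl","glass1"):
        try:
            for b in ctrl.boxes_of(t,n)[:2]:
                p=np.array(b["point"]); print(t,b["p"],np.round(np.array(c["R"]).T@(p-np.array(c["t"])),4))
        except Exception as e: print(t,e)
E
```

```text
pics
{'time_s': 0.0, 'q': array([ 1.03868636e+00,  1.81503393e-01,  1.60798029e+00,  8.44471394e-06,
        1.35377880e+00, -2.06314479e-01]), 'dq': array([ 0.00136908, -0.00214555,  0.00046594, -0.00213312,  0.00086117,
        0.00014568]), 'joint_efforts': array([-5.78133531e-04, -4.44878983e+01, -3.51330972e+01, -5.62172172e-04,
        9.70745663e-03,  2.16363759e-05]), 'eef_pos': array([0.1837508, 0.5442915, 0.2304187]), 'eef_rot': array([-0.57423404,  0.57470605,  0.41174978, -0.41283209]), 'wrist_force': array([-0.50572661, -0.15258487,  0.39397899]), 'torque': array([ 2.89115832e-06, -6.05116739e-02, -8.24774348e-03]), 'opening': 1.0013384558893035}
side {'intrinsics': array([[477.12528925,   0.        , 327.64529949],
       [  0.        , 477.12528925, 226.85159773],
       [  0.        ,   0.        ,   1.        ]]), 'D': array([0.03337293, 0.        , 0.        , 0.        , 0.        ]), 'R': array([[-0.94240554, -0.33443171,  0.0052179 ],
       [-0.15914603,  0.43463213, -0.88643525],
       [ 0.29418419, -0.8362119 , -0.4628232 ]]), 't': array([0.50367724, 0.239605
[... 335 characters left out ...]
array([[493.49202048,   0.        , 318.02674332],
       [  0.        , 493.49202048, 234.22053306],
       [  0.        ,   0.        ,   1.        ]]), 'D': array([-0.08831405,  0.        ,  0.        ,  0.        ,  0.        ]), 'R': array([[-0.00956775, -0.99923941, -0.03780279],
       [-0.99503499,  0.01325914, -0.09863855],
       [ 0.09906476,  0.03667135, -0.99440504]]), 't': array([-0.04839378,  0.54198745,  0.99575717])}
cartridge 0.61 [ 0.4626 -0.1113  0.081 ]
grip_bar 0.61 [ 0.4603 -0.1111  0.0801]
unit 0.59 [0.6168 0.121  0.169 ]
bay 0.63 [0.5871 0.1232 0.1635]
sugar_bowl 0.8 [ 0.434  -0.2897  0.0639]
glass1 0.94 [ 0.6557 -0.1888  0.0653]
glass1 0.68 [ 0.5982 -0.2306  0.0727]
```

View pics.

View pics/side0.png

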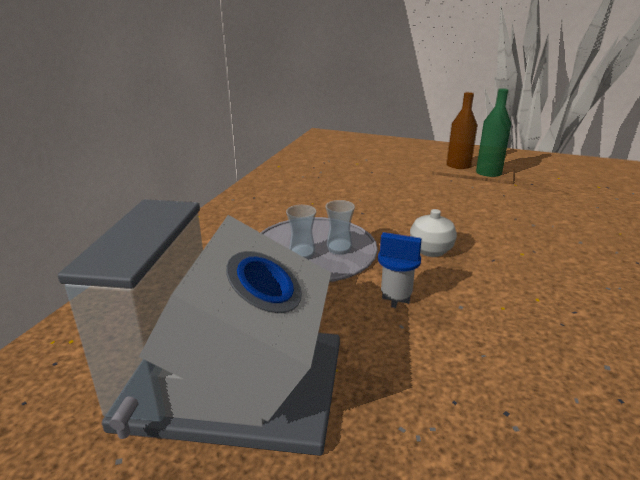

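View pics/top0.png

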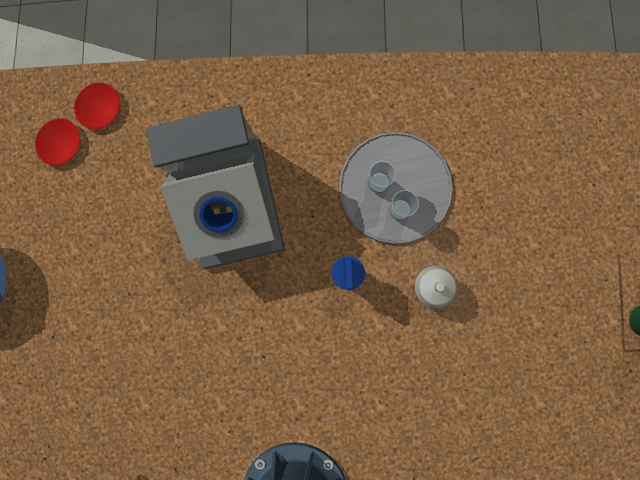

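Side shows the bay at pixel (265,280) and the cartridge at (398,265). Top shows the bay at (218,214), the cartridge at (348,273), and the bar running near-vertical in the image. Next I'll measure precisely.

```bash
cat > h.py <<'E'
from bench import ctrl
import cv2,numpy as np
from scipy.spatial.transform import Rotation as Ro
def cal(n):
    c=ctrl.get_calibration(n); return [np.array(c[k]) for k in("intrinsics","D","R","t")]
def cloud(n,d):
    K,D,R,t=cal(n)
    v,u=np.mgrid[0:480,0:640]
    xy=cv2.undistortPoints(np.stack([u,v],-1).reshape(-1,1,2).astype(np.float64),K,D).reshape(480,640,2)
    P=np.dstack([xy,np.ones((480,640))])*d[...,None]
    W=(P-t)@R
    W[d<=0]=np.nan
    return W
def proj(n,X):
    K,D,R,t=cal(n)
    return cv2.projectPoints(np.array(X,float).reshape(-1,1,3),cv2.Rodrigues(R)[0],t,K,D)[0].reshape(-1,2)
E
python3 - <<'E'
from h import *
im=cv2.imread("pics/top0.png")
z=np.hstack([cv2.resize(im[185:245,190:250],(400,400),interpolation=cv2.INTER_CUBIC),cv2.resize(im[245:305,318:378],(400,400),interpolation=cv2.INTER_CUBIC)])
cv2.imwrite("pics/z0.png",z)
im=cv2.imread("pics/side0.png")
z=np.hstack([cv2.resize(im[235:325,215:305],(400,400),interpolation=cv2.INTER_CUBIC),cv2.resize(im[225:315,355:445],(400,400),interpolation=cv2.INTER_CUBIC)])
cv2.imwrite("pics/z1.png",z)
for n,(cu,cv_) in (("top",(218,214)),("side",(265,280))):
    W=cloud(n,np.load(n+"0.npy")); im=cv2.imread(f"pics/{n}0.png").astype(int)
    # face plane: region around the bay outside rim
    v,u=np.mgrid[0:480,0:640]; r=np.hypot(u-cu,v-cv_)
    m=(r>(30 if n=="top" else 50))&(r<(45 if n=="top" else 65))&np.isfinite(W[...,2])&(W[...,2]>0.06)&(im.max(2)-im.min(2)<25)
    P=W[m]
    best=None
    rng=np.random.default_rng(0)
    for _ in range(800):
        a=P[rng.choice(len(P),3,False)]; nn=np.cross(a[1]-a[0],a[2]-a[0]); 
        if np.linalg.norm(nn)<1e-6: continue
        nn/=np.linalg.norm(nn); i=abs((P-a[0])@nn)<.002
        if best is None or i.sum()>best.sum(): best=i
    Q=P[best]; c=Q.mean(0); nn=np.linalg.svd(Q-c,full_matrices=False)[2][2]; nn*=np.sign(nn[2])
    print(n,"face normal",nn,"tilt",np.degrees(np.arccos(nn[2])),"az",np.degrees(np.arctan2(nn[1],nn[0])),"n",best.sum(),len(P),"c",c, "res",np.std((Q-c)@nn))
    h=(W-c)@nn
    m=(abs(h-.006)<.002)&(r<70)
    R_=W[m]; 
    ex=np.cross(np.cross(nn,[0,0,1]),nn); ex/=np.linalg.norm(ex); ey=np.cross(nn,ex)
    q=np.stack([(R_-c)@ex,(R_-c)@ey],1)
    # mean-radius fit robust (annulus 26.5..34.5)
    from scipy.optimize import least_squares
    f=lambda p:np.maximum(0,np.abs(np.hypot(*(q-p[:2]).T)-.0305)-.004)
    s=least_squares(f,np.median(q,0),loss="soft_l1",f_scale=.001)
    ctr=c+ex*s.x[0]+ey*s.x[1]+nn*.006
    print("  bay",ctr,"n",m.sum(),"rms",np.sqrt(np.mean(f(s.x)**2)))
    rr=np.hypot(*(q-s.x[:2]).T); print("  radii pct",np.percentile(rr,[2,10,50,90,98]), "meanh",np.median(h[m]))
    # cartridge blue
    B=(im[...,0]-im[...,2]>60)&np.isfinite(W[...,2])
    cc=(348,273) if n=="top" else (400,250)
    B&=(np.hypot(u-cc[0],v-cc[1])<35)
    P=W[B]
    for lo,hi in((.074,.086),(.105,.125)):
        g=P[(P[:,2]>lo)&(P[:,2]<hi)]
        if len(g)<5: print(lo,len(g));continue
        rect=cv2.minAreaRect((g[:,:2]*1000).astype(np.float32)); print("  cart",lo,len(g),g.mean(0),rect, "z",np.median(g[:,2]))
E
```

```text
top face normal [-0.48860277 -0.10929588  0.86563372] tilt 30.044852974854507 az -167.39104083208318 n 2647 3281 c [0.56936442 0.12256514 0.16117512] res 0.001008693951021594
  bay [0.56575743 0.1202856  0.1657827 ] n 597 rms 0.007251421979808953
  radii pct [0.02639987 0.02776765 0.03285652 0.0438989  0.05423205] meanh 0.00526311426710787
  cart 0.074 603 [ 0.4602371  -0.11324689  0.08128942] ((460.5597229003906, -114.09989929199219), (62.079673767089844, 60.19417953491211), 89.25827026367188) z 0.08129598878212213
  cart 0.105 230 [ 0.4595892  -0.11385888  0.11595979] ((459.8650207519531, -114.27964782714844), (13.287972450256348, 58.06684494018555), 89.16616821289062) z 0.11606198922234363
side face normal [-0.4900155  -0.10357088  0.86553907] tilt 30.05568257601062 az -168.06547515683346 n 3624 4052 c [0.56434668 0.14106196 0.16033971] res 0.0006464507030635164
  bay [0.56463627 0.12267972 0.16523613] n 922 rms 0.0018916975560113532
  radii pct [0.02567357 0.02727261 0.0308996  0.03581978 0.04223745] meanh 0.005725128580656387
  cart 0.074 528 [ 0.45795652 -0.09736891  0.08092969] ((458.20159912109375, -99.88874816894531), (63.998451232910156, 38.31297302246094), 5.268592834472656) z 0.08110630675294464
  cart 0.105 384 [ 0.45868024 -0.10968209  0.11235181] ((458.7187194824219, -111.86629486083984), (14.541028022766113, 58.8537483215332), 89.30744171142578) z 0.11318171219385992
```

View pics/z0.png

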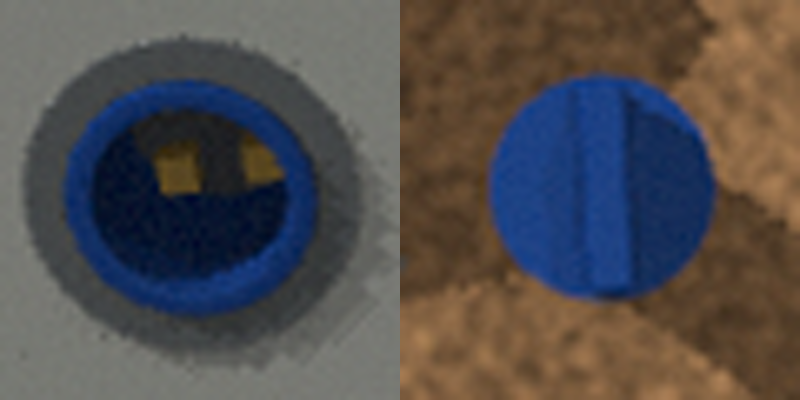

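View pics/z1.png

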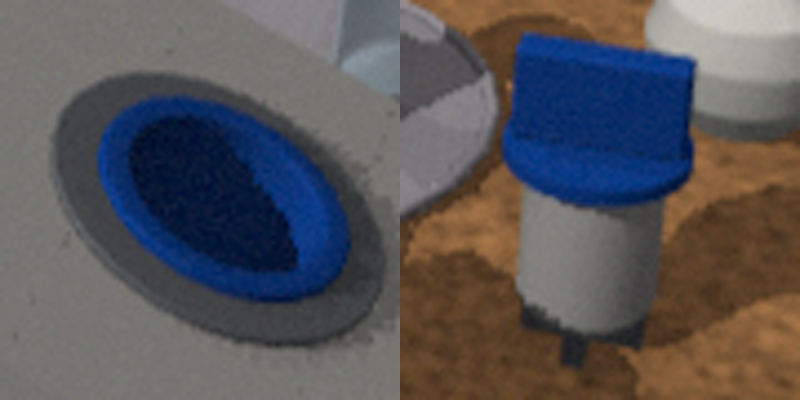

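The blue ring (53–69 mm) is the rim, and the brass valve sectors show in the top view, so the slot angle can be estimated. I'll refine both from the blue ring.

```bash
cat > meas.py <<'E'
from h import *
from scipy.optimize import least_squares
az=np.radians(-167.7); 
def frame(az):
    zz=np.array([np.sin(np.pi/6)*np.cos(az),np.sin(np.pi/6)*np.sin(az),np.cos(np.pi/6)])
    ex=np.cross(np.cross(zz,[0,0,1]),zz); ex/=np.linalg.norm(ex); return np.stack([ex,np.cross(zz,ex),zz],1)
if __name__=="__main__":
    obs={}
    for n,c in(("top",(218,214)),("side",(265,280))):
        im=cv2.imread(f"pics/{n}0.png").astype(int); v,u=np.mgrid[0:480,0:640]
        B=((im[...,0]-im[...,2]>25)&(np.hypot(u-c[0],v-c[1])<50)).astype(np.uint8)
        B=cv2.morphologyEx(B,cv2.MORPH_OPEN,np.ones((2,2),np.uint8))
        cs,_=cv2.findContours(B,cv2.RETR_EXTERNAL,cv2.CHAIN_APPROX_NONE)
        k=max(cs,key=cv2.contourArea); h=cv2.convexHull(k).reshape(-1,2); k=k.reshape(-1,2).astype(float)
        e=cv2.fitEllipse(k.astype(np.float32)); print(n,e)
        obs[n]=e
        W=cloud(n,np.load(n+"0.npy")); P=W[(B>0)]; F=frame(az)
        hh=(P@F[:,2]); print(" blue height along axis pct",np.nanpercentile(hh,[5,50,80,95,99]))
    F=frame(az); th=np.linspace(0,2*np.pi,72,endpoint=False)
    def circ(c,r): return c+r*(np.cos(th)[:,None]*F[:,0]+np.sin(th)[:,None]*F[:,1])
    for use in(("top",),("side",),("top","side")):
        def f(p):
            o=[]
            for n in use:
                e=obs[n]; P=proj(n,circ(p[:3],.0345)); 
                a=np.radians(e[2]); d=P-np.array(e[0]); x=d@[np.cos(a),np.sin(a)]; y=d@[-np.sin(a),np.cos(a)]
                rr=np.hypot(x/(e[1][0]/2+.5),y/(e[1][1]/2+.5)); o.append((rr-1)*np.mean(e[1])/2)
            return np.concatenate(o)
        s=least_squares(f,[.565,.122,.165]); print(use,s.x,"rms px",np.sqrt(np.mean(s.fun**2)))
E
python3 meas.py
```

```text
top ((218.9920196533203, 215.25775146484375), (34.31425857543945, 37.725914001464844), 105.61933135986328)
 blue height along axis pct [-0.20940062 -0.1485569  -0.14559468 -0.1440206  -0.14297377]
side ((265.69415283203125, 280.2948303222656), (38.62683868408203, 61.76240921020508), 121.50686645507812)
 blue height along axis pct [-0.1793394  -0.14940266 -0.14593452 -0.14519945 -0.1446643 ]
('top',) [0.56350018 0.11877825 0.16865254] rms px 0.01279857731955293
('side',) [0.5586749  0.1316139  0.17070811] rms px 0.44278631959091697
('top', 'side') [0.56449727 0.12063739 0.16237824] rms px 0.600694668804797
```

```bash
cat > m2.py <<'E'
from meas import *
F=frame(az); zz=F[:,2]
for n,e,d0 in(("top",(218.99,215.26),-.1456),("side",(265.69,280.29),-.1456)):
    K,D,R,t=cal(n)
    # projected circle centre bias correction: iterate
    tgt=np.array(e); px=tgt.copy()
    for _ in range(5):
        xy=cv2.undistortPoints(px.reshape(1,1,2),K,D).ravel(); ray=R.T@np.r_[xy,1]; o=-R.T@t
        c=o+ray*((d0-o@zz)/(ray@zz))
        th=np.linspace(0,2*np.pi,72,endpoint=False)
        q=proj(n,c+.0345*(np.cos(th)[:,None]*F[:,0]+np.sin(th)[:,None]*F[:,1])); ee=cv2.fitEllipse(q.astype(np.float32))
        px=px+tgt-np.array(ee[0])
    print(n,c,ee)
# slot view: gold pixels at the valve plane 58 mm below the rim
c=np.array([.5645,.1212,.1655])
im=cv2.imread("pics/top0.png").astype(int)
K,D,R,t=cal("top"); v,u=np.mgrid[0:480,0:640]
s=8
big=np.zeros((480,480,3),np.uint8)
# rectified valve plane image, 60x60mm
for tag,dep in(("58",.058),):
    g=np.linspace(-.03,.03,600); X,Y=np.meshgrid(g,g)   # image x = bay x, image y = -bay y
    P=(c-dep*zz)+X[...,None]*F[:,0]-Y[...,None]*F[:,1]
    q=proj("top",P.reshape(-1,3)).reshape(600,600,2).astype(np.float32)
    z=cv2.remap(im.astype(np.uint8),q[...,0],q[...,1],cv2.INTER_CUBIC)
    z=np.clip(z.astype(float)*1.8,0,255).astype(np.uint8)
    cv2.circle(z,(300,300),265,(0,255,0),1); cv2.imwrite("pics/valve.png",z)
W=cloud("top",np.load("top0.npy")); G=(im[...,2]-im[...,0]>20)&(np.hypot(u-219,v-215)<17)
P=W[G]-c; print("gold depth",np.percentile(P@zz,[5,25,50,75,95]),G.sum())
E
python3 m2.py
```

```text
top [0.56404762 0.11971813 0.16477798] ((218.99000549316406, 215.260009765625), (35.18833923339844, 38.52171325683594), 105.29307556152344)
side [0.56297189 0.12363664 0.16465311] ((265.69000244140625, 280.2900085449219), (37.84557342529297, 62.9532585144043), 122.02182006835938)
gold depth [-0.06898708 -0.06116143 -0.05883303 -0.05737195 -0.05557536] 75
```

View pics/valve.png

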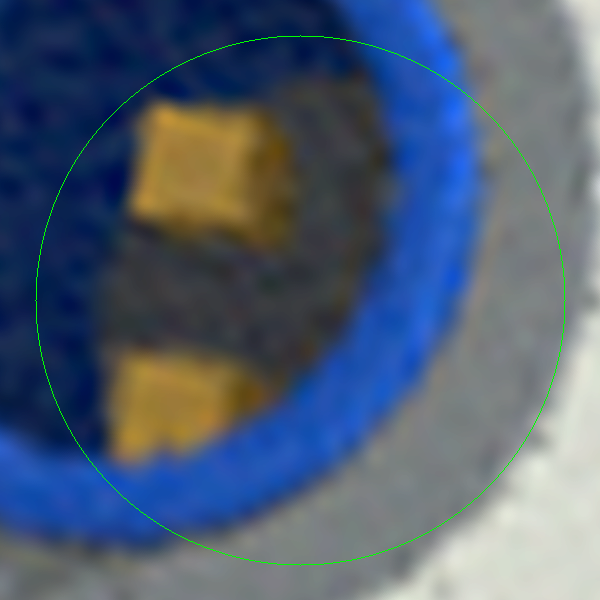

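Both views agree on the bay centre (~(0.5635,0.1215,0.165)) and a 58 mm valve depth. In the rectified view, brass sectors at about (200,160) and (170,405) put the slot arm at roughly -8° in the bay frame. Next: kinematics for the wrist range.

```bash
python3 - <<'E'
from h import *
o=ctrl.get_obs(); q=o["q"]; w=o["eef_rot"]; T=Ro.from_quat(w[[1,2,3,0]])
print(np.round(T.as_matrix(),3))
for s in(1,-1):
  M=Ro.from_euler("z",q[0])*Ro.from_euler("y",q[1]+q[2])*Ro.from_euler("z",q[3])*Ro.from_euler("y",q[4])*Ro.from_euler("z",s*q[5])
  print(s,np.round((M.inv()*T).as_matrix(),3))
print(o["time_s"])
E
```

```text
[[ 0.32  -0.    -0.947]
 [ 0.947  0.     0.32 ]
 [ 0.    -1.     0.   ]]
1 [[-1.  0.  0.]
 [ 0. -0.  1.]
 [ 0.  1.  0.]]
-1 [[-0.916 -0.     0.401]
 [ 0.401 -0.     0.916]
 [-0.     1.     0.   ]]
0.7
```

>>> step_arm --pt "0 -1 0 -1 0 0 1" --pt "0 -1 0 -1 0 0 1" --pt "0 -1 0 -1 0 0 1" --pt "0 0 0 -1 0 -0.4 1" --pt "0 0 0 -1 0 -0.4 1" --pt "0 0 0 -1 0 -0.4 1" --pt "0 0 0 -1 0 -0.4 1" --pt "0 0 0 -1 0 -0.4 1" --pt "0 0 0 -1 0 -0.4 1" --pt "0 0 0 -1 0 -0.4 1"

```text
time_s: 1.7
eef_pos: [0.2462, 0.2452, 0.2315]
eef_rot: [-0.503, 0.503, 0.498, -0.497]
wrist_force: [0.8, 0.2, -0.1]
opening: 0.999
```

```bash
cat >> h.py <<'E'
import json,os
def pose():
    o=ctrl.get_obs(); w=np.array(o["eef_rot"]); T=Ro.from_quat(w[[1,2,3,0]])
    L=json.load(open("log.json")) if os.path.exists("log.json") else []
    L.append([list(map(float,o["q"])),list(map(float,o["eef_pos"])),list(map(float,T.as_quat()))]); json.dump(L,open("log.json","w"))
    return o,np.array(o["eef_pos"]),T
def goto(p,Rm):
    o,x,T=pose(); M=T.as_matrix()
    Rm=Ro.from_matrix(Rm)
    print("t",round(o["time_s"],2),"pos",np.round(x,4),"q",np.round(o["q"],3),"F",np.round(o["wrist_force"],1),"open",round(o["opening"],3))
    print("shift units in tool axes now",np.round(M.T@(np.array(p)-x)/.03,2)," in target axes",np.round(Rm.as_matrix().T@(np.array(p)-x)/.03,2))
    print("turn units",np.round(np.degrees((T.inv()*Rm).as_rotvec())/6,2))
def down(az):  # tool x azimuth deg
    a=np.radians(az); x=np.array([np.cos(a),np.sin(a),0]); y=np.array([0,0,-1.]); return np.stack([x,y,np.cross(x,y)],1)
E
python3 -c "
from h import *
goto([.460,-.1135,.15],down(89.2))"
```

```text
t 1.7 pos [0.2462 0.2452 0.2315] q [ 0.438 -0.391  2.126 -0.     1.406 -1.122] F [ 0.8  0.2 -0.1] open 0.999
shift units in tool axes now [-11.88   2.72  -7.26]  in target axes [-11.86   2.72  -7.29]
turn units [0.01 0.03 0.  ]
```

>>> step_arm --pt "0 0 0 -1 0 -0.4 1" --pt "0 0 0 -1 0 -0.4 1" --pt "0 0 0 -1 0 -0.4 1" --pt "0 0 0 -1 0 -0.5 1" --pt "0 0 0 -1 0 -0.8 1" --pt "0 0 0 -1 0 -0.9 1" --pt "0 0 0 -1 0 -1 1" --pt "0 0 0 -1 0 -1 1" --pt "0 0 0 -1 0.2 -0.9 1" --pt "0 0 0 -1 0.5 -0.9 1"

```text
time_s: 2.7
eef_pos: [0.4605, -0.0582, 0.2114]
eef_rot: [-0.502, 0.504, 0.497, -0.496]
wrist_force: [0.9, 0.5, -0.4]
opening: 0.999
```

```bash
python3 -c "
from h import *
goto([.460,-.1135,.15],down(89.2))"
```

```text
t 2.7 pos [ 0.4605 -0.0582  0.2114] q [-0.382 -0.057  1.899  0.     1.295 -1.941] F [ 0.9  0.5 -0.4] open 0.999
shift units in tool axes now [-1.84  2.05  0.  ]  in target axes [-1.84  2.05 -0.01]
turn units [ 0.03  0.02 -0.01]
```

>>> step_arm --pt "0 0 0 -0.9 0 0 1" --pt "0 0 0 -0.9 0.1 0 1" --pt "0 0 0 -0.05 0.8 0 1" --pt "0 0 0 0 0.9 0 1" --pt "0 0 0 0 0.9 0 1" --pt "0 0 0 0 0.8 0 1" --pt "0 0 0 0 0.6 0 1" --pt "0 0 0 0 0 0 1"

```text
time_s: 3.5
eef_pos: [0.4558, -0.1107, 0.085]
eef_rot: [0.505, -0.501, -0.496, 0.498]
wrist_force: [-0.9, -0.0, -0.6]
opening: 1.002
```

```bash
python3 -c "
from h import *
goto([.460,-.1135,.088],down(89.2))
im,d=ctrl.camera('side'); cv2.imwrite('pics/s1.png',im)"
```

```text
t 3.5 pos [ 0.4558 -0.1107  0.085 ] q [-0.492  0.144  1.98  -0.     1.022 -2.051] F [-0.9 -0.  -0.6] open 1.002
shift units in tool axes now [-0.09 -0.1  -0.14]  in target axes [-0.09 -0.1  -0.14]
turn units [-0.04  0.02  0.02]
```

View pics/s1.png

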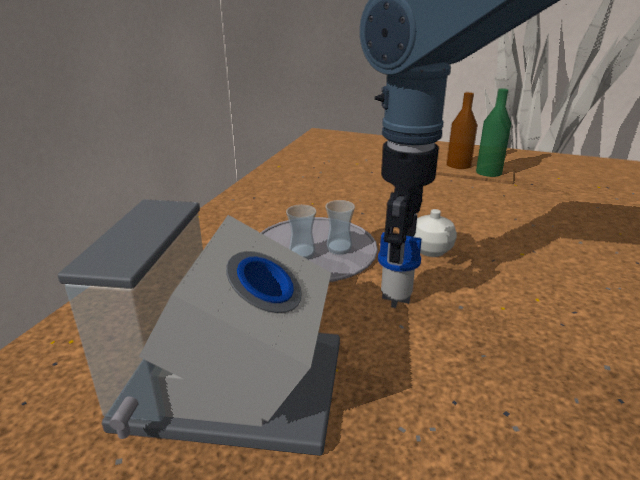

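The gripper straddles the bar at (398,240). I'll apply a small correction and close.

>>> step_arm --pt "0 0 0 -0.09 -0.1 -0.14 1" --pt "0 0 0 0 0 0 0.5" --pt "0 0 0 0 0 0 0" --pt "0 0 0 0 0 0 0" --pt "0 0 0 0 0 0 0" --pt "0 0 0 0 0 0 0" --pt "0 0 0 0 0 0 0"

```text
time_s: 4.25
eef_pos: [0.4621, -0.1145, 0.0906]
eef_rot: [-0.503, 0.503, 0.497, -0.497]
wrist_force: [0.2, 0.3, 2.6]
opening: 0.15
```

```bash
python3 -c "
from h import *
goto([.460,-.1135,.088],down(89.2))"
```

```text
t 4.25 pos [ 0.4621 -0.1145  0.0906] q [-0.493  0.145  1.965 -0.     1.031 -2.052] F [0.2 0.3 2.6] open 0.15
shift units in tool axes now [0.03 0.09 0.07]  in target axes [0.03 0.09 0.07]
turn units [ 0.    0.02 -0.  ]
```

>>> step_arm --pt "0 0 0 0 -0.5 0 0" --pt "0 0 0 0 -1 0 0" --pt "0 0 0 0 -1 0 0" --pt "0 0 0 0 -1 0 0" --pt "0 0 0 0 -1 0 0" --pt "0 0 0 0 -1 0 0" --pt "0 0 0 0 -0.5 0 0" --pt "0 0 0 0 0 0 0"

```text
time_s: 5.05
eef_pos: [0.463, -0.1149, 0.2724]
eef_rot: [-0.501, 0.504, 0.498, -0.497]
wrist_force: [-0.9, -0.7, -0.8]
opening: 0.148
```

```bash
cat > look.py <<'E'
from h import *
import sys
tag=sys.argv[1]
o,x,T=pose(); print(o["time_s"],x,np.round(T.as_matrix(),3).tolist(),o["wrist_force"],o["torque"],o["q"],o["opening"])
for n in("side","top"):
    im,d=ctrl.camera(n); cv2.imwrite(f"pics/{n}{tag}.png",im); np.save(f"{n}{tag}.npy",d)
E
python3 look.py 2; python3 - <<'E'
from h import *
im=cv2.imread("pics/side2.png"); o,x,T=pose()
y=T.as_matrix()[:,1]
u,v=proj("side",x)[0]; print(u,v)
u,v=int(u),int(v); z=im[max(0,v-60):v+90,u-100:u+100]; cv2.imwrite("pics/z2.png",cv2.resize(z,None,fx=4,fy=4,interpolation=cv2.INTER_CUBIC)[:600])
W=cloud("side",np.load("side2.npy")); ii=im.astype(int)
vv,uu=np.mgrid[0:480,0:640]
B=(ii[...,0]-ii[...,2]>60)&(np.hypot(uu-u,vv-v)<60); P=W[B]; print("blue mean",np.nanmean(P,0),"n",B.sum())
M=T.as_matrix(); L=(P-x)@M; print("tool-frame blue pct",np.nanpercentile(L,[1,5,25,50,75,95,99],axis=0).round(4))
E
```

```text
5.05 [ 0.46295189 -0.11487956  0.27239775] [[0.011, 0.004, -1.0], [1.0, -0.002, 0.011], [-0.002, -1.0, -0.004]] [-0.88130738 -0.73301037 -0.82722144] [ 0.01736187 -0.03932998 -0.00967487] [-4.92795955e-01 -8.20331721e-02  1.79760275e+00  2.51381047e-05
  1.42182330e+00 -2.05210382e+00] 0.1477552856171549
407.8939339862691 136.40251673965435
blue mean [ 0.45978215 -0.10256159  0.27220962] n 1071
tool-frame blue pct [[-0.0034 -0.0285 -0.0276]
 [ 0.0035 -0.0277 -0.0258]
 [ 0.0057 -0.0124 -0.0174]
 [ 0.0069  0.0023  0.0034]
 [ 0.0175  0.0067  0.0196]
 [ 0.0308  0.0106  0.029 ]
 [ 0.0328  0.0119  0.031 ]]
```

View pics/z2.png

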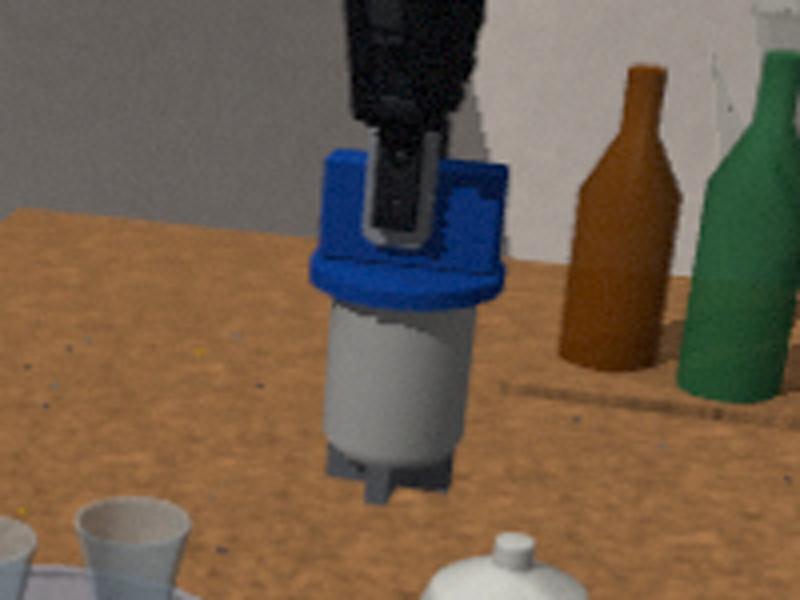

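```bash
cat > fk.py <<'E'
from h import *
from scipy.optimize import least_squares
C=Ro.from_matrix([[-1,0,0],[0,0,1],[0,1,0]])
def fk(q,p):
    e=Ro.from_euler
    A=e("z",q[0]);B=A*e("y",q[1]);D=B*e("y",q[2]);E=D*e("z",q[3])*e("y",q[4])*e("z",q[5])*C
    return A.apply([0,p[0],p[1]])+B.apply([0,0,p[2]])+D.apply([p[3],0,p[4]])+E.apply([0,p[5],0]),E
P0=[.118,.18,.4,0,.4,.25]
def fit():
    L=json.load(open("log.json"))
    f=lambda p:np.concatenate([fk(q,p)[0]-x for q,x,_ in L]+[.001*(np.array(p)-P0)])
    s=least_squares(f,P0); 
    return s.x,s.fun[:-6].reshape(-1,3)
def ik(X,M,p,q0):
    Rt=Ro.from_matrix(M)
    lo=np.array([-2.99,-.89,.3,-1.14,0,-3.12]);hi=np.array([2.99,2.07,2.58,4.28,2.63,3.12])
    def f(q):
        x,E=fk(q,p); return np.r_[(x-X)*5,(Rt.inv()*E).as_rotvec()]
    s=least_squares(f,np.clip(q0,lo+1e-3,hi-1e-3),bounds=(lo,hi)); return s.x,np.abs(s.fun).max()
E
python3 - <<'E'
from fk import *
from meas import frame
p,r=fit(); print(p.round(4)); print(r.round(4))
L=json.load(open("log.json"))
for q,x,t in L: print((fk(q,p)[1].inv()*Ro.from_quat(t)).magnitude().round(4))
F=frame(np.radians(-167.7)); bay=np.array([.5635,.1215,.165])
def tool(ang):   # cartridge x at ang in bay; tool x = cart y
    a=np.radians(ang); cx=F[:,:2]@[np.cos(a),np.sin(a)]; cy=F[:,:2]@[-np.sin(a),np.cos(a)]
    return np.stack([cy,-F[:,2],np.cross(cy,-F[:,2])],1)
q=np.array(L[-1][0])
for h in(.03,-.06):
  for ang in(0,-20,-40,-60,-90,-110):
    X=bay+F[:,2]*(h+.089); q2,e=ik(X,tool(ang),p,q); q=q2; print(h,ang,q2.round(2),e.round(4))
E
```

```text
[0.1178 0.3085 0.4382 0.0856 0.5145 0.314 ]
[[ 0.  0. -0.]
 [-0.  0. -0.]
 [ 0. -0.  0.]
 [-0.  0.  0.]
 [-0.  0.  0.]
 [ 0. -0.  0.]]Traceback (most recent call last):
  File "<stdin>", line 5, in <module>
AttributeError: 'float' object has no attribute 'round'
```

```bash
cat > plan.py <<'E'
from fk import *
from meas import frame
F=frame(np.radians(-167.7)); bay=np.array([.5635,.1215,.165])
OFFY=.089; OFFZ=.002
def tool(ang):
    a=np.radians(ang); cy=F[:,:2]@[-np.sin(a),np.cos(a)]
    return np.stack([cy,-F[:,2],np.cross(cy,-F[:,2])],1)
def tcp(h,ang,dx=0,dy=0):  # cartridge origin at height h above rim along axis
    M=tool(ang); O=bay+F@np.array([dx,dy,h]); return O-M@np.array([0,OFFY,OFFZ]),M
def state():
    o,x,T=pose(); M=T.as_matrix(); O=x+M@np.array([0,OFFY,OFFZ]); l=F.T@(O-bay); m=F.T@M
    ang=np.degrees(np.arctan2(-m[0,0],m[1,0])); 
    tilt=m@np.array([0,1,0])
    print("t %.2f origin in bay mm %s ang %.2f tiltxy deg %s F(bay) %s Tq(bay) %s q %s open %.3f"%(o["time_s"],(l*1000).round(2),ang,np.degrees(tilt[:2]).round(2),(F.T@o["wrist_force"]).round(1),(F.T@o["torque"]).round(2),np.round(o["q"],2),o["opening"]))
E
python3 - <<'E'
from plan import *
p,_=fit()
L=json.load(open("log.json")); q=np.array(L[-1][0])
for h in(.03,-.06):
  for ang in(0,-20,-40,-60,-90,-110):
    X,M=tcp(h,ang); q2,e=ik(X,M,p,q); q=q2; print(h,ang,q2.round(2),round(float(e),4))
X,M=tcp(.03,-28); goto(X,M); state()
E
```

```text
0.03 0 [-0.12 -0.34  2.1   0.21  0.89 -2.  ] 0.0
0.03 -20 [-0.12 -0.34  2.1   0.21  0.9  -1.65] 0.0
0.03 -40 [-0.12 -0.34  2.1   0.21  0.9  -1.3 ] 0.0
0.03 -60 [-0.13 -0.35  2.1   0.22  0.9  -0.96] 0.0
0.03 -90 [-0.13 -0.35  2.11  0.22  0.9  -0.44] 0.0
0.03 -110 [-0.13 -0.35  2.11  0.22  0.9  -0.09] 0.0
-0.06 0 [-0.08 -0.11  2.09  0.24  0.68 -2.02] 0.0
-0.06 -20 [-0.08 -0.12  2.09  0.24  0.68 -1.67] 0.0
-0.06 -40 [-0.09 -0.12  2.09  0.24  0.68 -1.32] 0.0
-0.06 -60 [-0.09 -0.12  2.09  0.24  0.68 -0.98] 0.0
-0.06 -90 [-0.09 -0.12  2.09  0.24  0.68 -0.45] 0.0
-0.06 -110 [-0.09 -0.12  2.1   0.24  0.68 -0.11] 0.0
t 5.15 pos [ 0.4615 -0.1142  0.2693] q [-0.493 -0.08   1.802 -0.     1.421 -2.052] F [-0.3  0.1 -2.4] open 0.147
shift units in tool axes now [ 7.43  0.01 -1.43]  in target axes [7.35 1.54 0.91]
turn units [-4.71  2.45 -1.75]
t 5.15 origin in bay mm [-123.93 -207.99   89.2 ] ang -11.29 tiltxy deg [-28.69   0.05] F(bay) [-1.4  0.1 -1.9] Tq(bay) [0.02 0.04 0.01] q [-0.49 -0.08  1.8  -0.    1.42 -2.05] open 0.147
```

>>> step_arm --pt "0 0 0 0.7 -0.2 -0.1 0" --pt "0 0 0 1 -0.3 -0.2 0" --pt "0 0 0 1 -0.2 -0.2 0" --pt "-0.67 0.35 -0.25 0.8 0 0 0" --pt "-0.67 0.35 -0.25 0.8 0 0 0" --pt "-0.67 0.35 -0.25 0.8 0 0 0" --pt "-0.67 0.35 -0.25 0.6 0 0 0" --pt "-0.67 0.35 -0.25 0.5 0 0 0" --pt "-0.67 0.35 -0.25 0.4 0 0 0" --pt "-0.67 0.35 -0.25 0.2 0 0 0"

```text
time_s: 6.15
eef_pos: [0.4874, 0.0892, 0.2974]
eef_rot: [-0.469, 0.621, 0.578, -0.246]
wrist_force: [0.0, -0.1, -2.1]
opening: 0.151
```

```bash
python3 -c "
from plan import *
X,M=tcp(.03,-28); goto(X,M); state()"
```

```text
t 6.15 pos [0.4874 0.0892 0.2974] q [-0.193 -0.444  2.113  0.239  1.001 -1.569] F [ 0.  -0.1 -2.1] open 0.151
shift units in tool axes now [0.52 1.21 0.05]  in target axes [0.52 1.21 0.05]
turn units [-0.02 -0.02  0.  ]
t 6.15 origin in bay mm [ -6.07 -14.25  66.32] ang -28.10 tiltxy deg [-0.1   0.07] F(bay) [-1.1 -0.1 -1.8] Tq(bay) [-0.03  0.43  0.04] q [-0.19 -0.44  2.11  0.24  1.   -1.57] open 0.151
```

Align over the bay at 20 mm off the rim, then look to compare the foot with the ring.

>>> step_arm --pt "0 0 0 0.5 0.6 0.05 0" --pt "0 0 0 0.02 0.6 0 0" --pt "0 0 0 0 0 0 0" --pt "0 0 0 0 0 0 0"

```text
time_s: 6.55
eef_pos: [0.5069, 0.1074, 0.2696]
eef_rot: [-0.469, 0.621, 0.577, -0.248]
wrist_force: [-0.9, -0.2, -2.3]
opening: 0.152
```

```bash
python3 look.py 3 >/dev/null; python3 -c "
from plan import *
X,M=tcp(.02,-28); goto(X,M); state()
for n,c in(('side',(265,250)),('top',(219,215))):
    im=cv2.imread(f'pics/{n}3.png')
    u,v=c; z=im[v-75:v+75,u-75:u+75]
    z=cv2.resize(z,(600,600),interpolation=cv2.INTER_CUBIC); cv2.imwrite(f'pics/z3{n}.png',np.clip(z*1.5,0,255).astype(np.uint8))
"
```

```text
t 6.65 pos [0.5078 0.1071 0.2714] q [-0.128 -0.35   2.103  0.215  0.904 -1.516] F [-0.3  0.4 -1.7] open 0.149
shift units in tool axes now [0.01 0.4  0.07]  in target axes [0.01 0.4  0.07]
turn units [-0.01 -0.01 -0.01]
t 6.65 origin in bay mm [ 1.48 -1.31 31.88] ang -28.03 tiltxy deg [-0.1  -0.01] F(bay) [-1.   0.5 -1.4] Tq(bay) [0.02 0.47 0.01] q [-0.13 -0.35  2.1   0.21  0.9  -1.52] open 0.149
```

View pics/z3side.png

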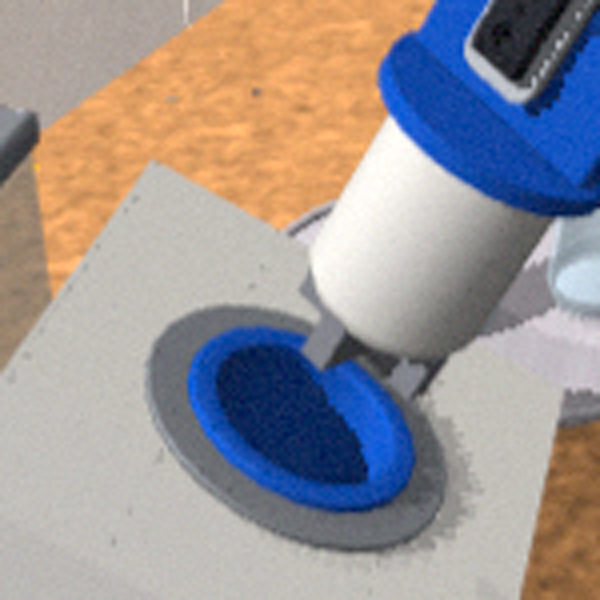

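View pics/z3top.png

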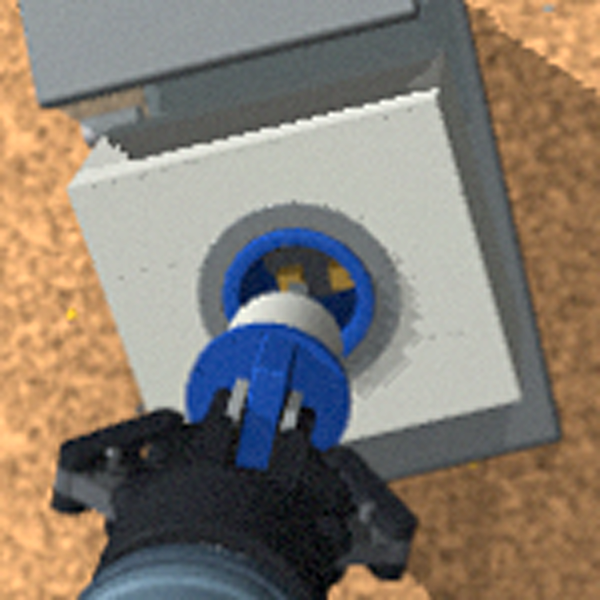

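The foot hangs just above the ring in both views. I'll overlay the predicted cartridge model to check the in-hand offset.

```bash
cat > ov.py <<'E'
from plan import *
import sys
tag=sys.argv[1]
o,x,T=pose(); M=T.as_matrix(); 
O=x+M@np.array([0,OFFY,OFFZ]); cx,cy,cz=-M[:,2],M[:,0],-M[:,1]
th=np.linspace(0,2*np.pi,120)
out=[]
for n,c in(('side',(300,215)),('top',(219,230))):
    im=cv2.imread(f'pics/{n}{tag}.png'); u,v=c; s=4
    z=cv2.resize(im[v-75:v+75,u-50:u+50],(400,600),interpolation=cv2.INTER_CUBIC); z=np.clip(z*1.4,0,255).astype(np.uint8)
    def line(P,col):
        q=((proj(n,P)-[u-50,v-75]+.5)*s).astype(np.int32).reshape(-1,1,2); cv2.polylines(z,[q],False,col,1)
    for h,r in((.014,.021),(.02,.025),(.075,.033),(.081,.033)):
        line(O+h*cz+r*(np.cos(th)[:,None]*cx+np.sin(th)[:,None]*cy),(0,255,0))
    for a,b in((.022,.004),(.004,.022)):
        line(O+np.array([[a,b],[-a,b],[-a,-b],[a,-b],[a,b]])@np.stack([cx,cy]),(0,0,255))
    line(O+.116*cz+np.array([[.03,.007],[-.03,.007],[-.03,-.007],[.03,-.007],[.03,.007]])@np.stack([cx,cy]),(0,255,255))
    for h,r in ((0,.0345),(0,.0265)): line(bay+h*F[:,2]+r*(np.cos(th)[:,None]*F[:,0]+np.sin(th)[:,None]*F[:,1]),(255,0,255))
    out.append(z)
cv2.imwrite(f"pics/ov{tag}.png",np.hstack(out))
E
python3 ov.py 3
```

```text
(no output)
```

View pics/ov3.png

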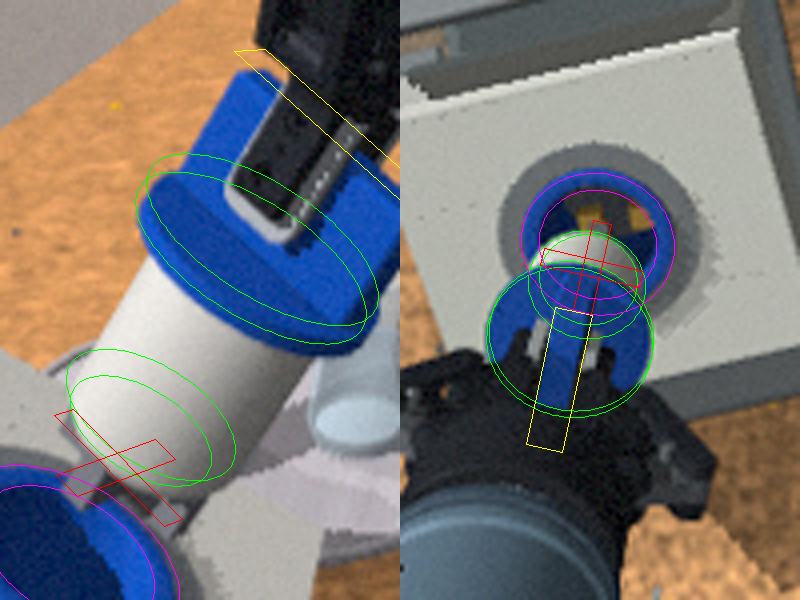

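Top overlay matches; side is within ~1–2 mm laterally. Now I lower carefully, feeling for lateral contact.

>>> step_arm --pt "0 0 0 0 0.5 0 0" --pt "0 0 0 0 0.5 0 0" --pt "0 0 0 0 0.3 0 0" --pt "0 0 0 0 0 0 0"

```text
time_s: 7.05
eef_pos: [0.5267, 0.1113, 0.2368]
eef_rot: [-0.468, 0.621, 0.578, -0.247]
wrist_force: [-0.4, -0.2, -2.4]
opening: 0.155
```

```bash
python3 -c "
from plan import *
state()"; python3 look.py 4 >/dev/null; python3 ov.py 4;python3 -c "
from plan import *
state()"
```

```text
t 7.05 origin in bay mm [ 0.86 -1.18 -7.75] ang -28.04 tiltxy deg [-0.17  0.01] F(bay) [-1.5 -0.1 -1.9] Tq(bay) [-0.05  0.49 -0.04] q [-0.11 -0.25  2.1   0.22  0.81 -1.52] open 0.155
t 7.15 origin in bay mm [ 2.09 -1.29 -6.75] ang -28.02 tiltxy deg [-0.05 -0.02] F(bay) [-1.3 -0.8 -2.3] Tq(bay) [-0.08  0.47 -0.04] q [-0.11 -0.26  2.1   0.22  0.81 -1.52] open 0.150
```

View pics/ov4.png

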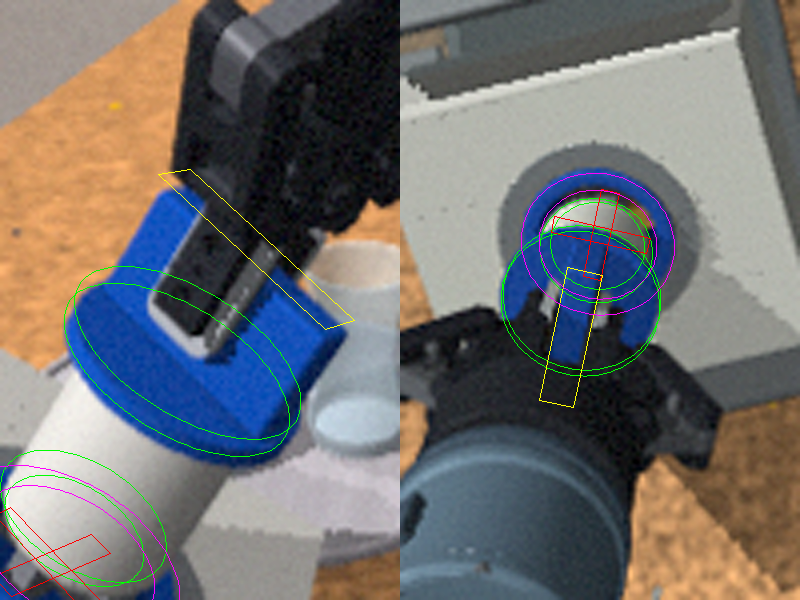

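```bash
python3 -c "
import cv2,numpy as np
im=cv2.imread('pics/top4.png')[195:250,190:245]; a=cv2.resize(im,(400,400),interpolation=cv2.INTER_CUBIC)
im=cv2.imread('pics/side4.png')[245:320,225:300]; b=cv2.resize(im,(400,400),interpolation=cv2.INTER_CUBIC)
cv2.imwrite('pics/z4.png',np.clip(np.hstack([a,b])*1.3,0,255).astype(np.uint8))"
```

```text
(no output)
```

View pics/z4.png

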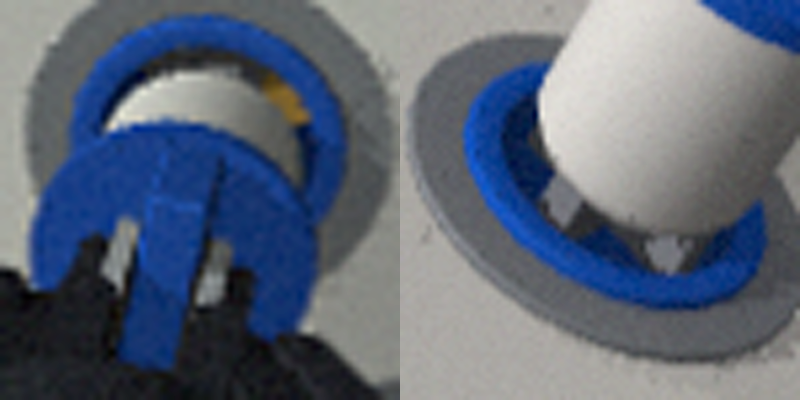

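>>> step_arm --pt "0 0 0 0 0.3 0 0" --pt "0 0 0 0 0.2 0 0" --pt "0 0 0 0 0.2 0 0" --pt "0 0 0 0 0 0 0"

```text
time_s: 7.55
eef_pos: [0.537, 0.1138, 0.2184]
eef_rot: [-0.468, 0.621, 0.578, -0.247]
wrist_force: [0.3, 0.5, -2.8]
opening: 0.152
```

```bash
python3 -c "
from plan import *
state()"
```

```text
t 7.55 origin in bay mm [  0.87  -0.92 -28.95] ang -28.02 tiltxy deg [-0.16  0.02] F(bay) [-1.1  0.4 -2.6] Tq(bay) [-0.    0.47 -0.02] q [-0.1  -0.2   2.1   0.23  0.75 -1.52] open 0.152
```

The body is in the bore with no side load. On to near the valve.

>>> step_arm --pt "0 0 0 0 0.3 0 0" --pt "0 0 0 0 0.3 0 0" --pt "0 0 0 0 0.1 0 0" --pt "0 0 0 0 0 0 0"

```text
time_s: 7.95
eef_pos: [0.5473, 0.116, 0.2004]
eef_rot: [-0.468, 0.621, 0.578, -0.247]
wrist_force: [-0.2, 0.1, -2.5]
opening: 0.15
```

```bash
python3 -c "
from plan import *
state()"
```

```text
t 7.95 origin in bay mm [  1.02  -0.92 -49.81] ang -28.02 tiltxy deg [-0.14  0.02] F(bay) [-1.4  0.1 -2.1] Tq(bay) [ 0.    0.44 -0.01] q [-0.09 -0.14  2.1   0.23  0.7  -1.53] open 0.150
```

>>> step_arm --pt "0 0 0 0 0.05 0 0" --pt "0 0 0 0 0.05 0 0" --pt "0 0 0 0 0.05 0 0" --pt "0 0 0 0 0 0 0"

```text
time_s: 8.35
eef_pos: [0.5498, 0.1164, 0.1976]
eef_rot: [-0.468, 0.621, 0.578, -0.247]
wrist_force: [-0.5, 0.0, -2.4]
opening: 0.149
```

```bash
python3 -c "
from plan import *
state()"
```

```text
t 8.35 origin in bay mm [  1.91  -1.17 -53.56] ang -28.01 tiltxy deg [-0.05 -0.02] F(bay) [-1.6  0.1 -1.8] Tq(bay) [ 0.01  0.49 -0.03] q [-0.09 -0.13  2.09  0.24  0.69 -1.53] open 0.149
```

>>> step_arm --pt "0 0 0 0 0.04 0 0" --pt "0 0 0 0 0.04 0 0" --pt "0 0 0 0 0 0 0"

```text
time_s: 8.65
eef_pos: [0.5509, 0.1166, 0.1953]
eef_rot: [-0.468, 0.621, 0.578, -0.247]
wrist_force: [-0.4, 0.0, -2.5]
opening: 0.153
```

```bash
python3 -c "
from plan import *
state()"
```

```text
t 8.65 origin in bay mm [  1.74  -1.13 -56.05] ang -28.01 tiltxy deg [-0.06 -0.01] F(bay) [-1.6  0.1 -1.9] Tq(bay) [-0.04  0.48  0.03] q [-0.09 -0.13  2.09  0.24  0.69 -1.53] open 0.153
```

>>> step_arm --pt "0 0 0 0 0.03 0 0" --pt "0 0 0 0 0.03 0 0" --pt "0 0 0 0 0 0 0"

```text
time_s: 8.95
eef_pos: [0.552, 0.1168, 0.1948]
eef_rot: [-0.467, 0.621, 0.578, -0.247]
wrist_force: [-8.1, -1.7, 6.4]
opening: 0.148
```

```bash
python3 -c "
from plan import *
state()"
```

```text
t 8.95 origin in bay mm [  2.49  -1.2  -57.01] ang -27.97 tiltxy deg [-0.03 -0.02] F(bay) [-3.9  0.   9.7] Tq(bay) [-0.03  1.18 -0.03] q [-0.09 -0.12  2.09  0.24  0.69 -1.53] open 0.148
```

Contact felt at ~12 N axial, 57 mm deep, as expected. I'll ease off slightly, centre by 1 mm, and rotate anticlockwise.

>>> step_arm --pt "0 0 0 -0.016 -0.01 0.03 0" --pt "0 -0.5 0 0 0 0 0" --pt "0 0 0 0 0 0 0"

```text
time_s: 9.25
eef_pos: [0.5513, 0.1166, 0.1946]
eef_rot: [-0.452, 0.615, 0.591, -0.263]
wrist_force: [-3.4, 0.1, 4.1]
opening: 0.153
```

```bash
python3 -c "
from plan import *
state()"
```

```text
t 9.25 origin in bay mm [  1.84  -1.36 -56.93] ang -24.97 tiltxy deg [ 0.04 -0.03] F(bay) [-0.8  0.8  5.2] Tq(bay) [0.18 0.45 0.06] q [-0.09 -0.13  2.09  0.24  0.68 -1.59] open 0.153
```

>>> step_arm --pt "0 -0.4 0 0 0 0 0" --pt "0 -0.4 0 0 0 0 0"

```text
time_s: 9.45
eef_pos: [0.5514, 0.1166, 0.1945]
eef_rot: [-0.427, 0.603, 0.609, -0.288]
wrist_force: [-1.7, 0.1, 2.7]
opening: 0.153
```

```bash
python3 -c "
from plan import *
state()"
```

```text
t 9.45 origin in bay mm [  1.78  -1.51 -56.99] ang -20.19 tiltxy deg [ 0.04 -0.03] F(bay) [-0.1  0.4  3.2] Tq(bay) [ 0.14  0.33 -0.05] q [-0.09 -0.13  2.09  0.24  0.68 -1.67] open 0.153
```

>>> step_arm --pt "0 -0.4 0 0 0 0 0" --pt "0 -0.2 0 0 0 0 0"

```text
time_s: 9.65
eef_pos: [0.5512, 0.1166, 0.1942]
eef_rot: [-0.408, 0.594, 0.622, -0.307]
wrist_force: [-0.9, -0.8, -0.6]
opening: 0.157
```

```bash
python3 -c "
from plan import *
state()"
```

```text
t 9.65 origin in bay mm [  1.42  -1.7  -57.22] ang -16.60 tiltxy deg [ 0.02 -0.03] F(bay) [-1.2 -0.5  0.1] Tq(bay) [ 0.04  0.23 -0.02] q [-0.09 -0.13  2.09  0.24  0.68 -1.73] open 0.157
```

>>> step_arm --pt "0 0 0 0.01 0.03 0 0" --pt "0 0 0 0 0 0 0"

```text
time_s: 9.85
eef_pos: [0.5515, 0.117, 0.1929]
eef_rot: [-0.408, 0.594, 0.622, -0.307]
wrist_force: [1.5, 0.7, -0.2]
opening: 0.148
```

```bash
python3 -c "
from plan import *
state()"
```

```text
t 9.85 origin in bay mm [  1.01  -1.28 -58.47] ang -16.67 tiltxy deg [-0.03 -0.02] F(bay) [ 1.3  0.4 -0.9] Tq(bay) [-0.01  0.03  0.08] q [-0.09 -0.12  2.09  0.24  0.68 -1.73] open 0.148
```

>>> step_arm --pt "0 0 0 0 0.05 0 0" --pt "0 0 0 0 0 0 0"

```text
time_s: 10.05
eef_pos: [0.5522, 0.1172, 0.1916]
eef_rot: [-0.408, 0.594, 0.622, -0.307]
wrist_force: [2.1, 1.6, -0.4]
opening: 0.15
```

```bash
python3 -c "
from plan import *
state()"
```

```text
t 10.05 origin in bay mm [  0.99  -1.27 -59.95] ang -16.63 tiltxy deg [-0.03 -0.02] F(bay) [ 1.9  1.1 -1.5] Tq(bay) [ 0.03 -0.06  0.21] q [-0.09 -0.12  2.09  0.24  0.68 -1.73] open 0.150
```

Axial force has vanished and it keeps descending: the foot is entering the slot. I'll rotate a bit more towards the slot centre and follow it down.

>>> step_arm --pt "0 -0.4 0 0 0 0 0" --pt "0 0 0 0 0.1 0 0" --pt "0 0 0 0 0 0 0"

```text
time_s: 10.35
eef_pos: [0.5535, 0.1174, 0.1886]
eef_rot: [-0.395, 0.587, 0.63, -0.319]
wrist_force: [2.6, 0.2, -1.5]
opening: 0.15
```

```bash
python3 -c "
from plan import *
state()"
```

```text
t 10.35 origin in bay mm [  0.52  -1.37 -63.27] ang -14.29 tiltxy deg [-0.06 -0.02] F(bay) [ 1.5 -0.4 -2.6] Tq(bay) [-0.11 -0.02  0.06] q [-0.09 -0.11  2.09  0.24  0.67 -1.77] open 0.150
```

>>> step_arm --pt "0 -0.2 0 0 0.1 0 0" --pt "0 0 0 0 0.06 0 0" --pt "0 0 0 0 0 0 0"

```text
time_s: 10.65
eef_pos: [0.5557, 0.118, 0.1844]
eef_rot: [-0.388, 0.584, 0.634, -0.326]
wrist_force: [0.7, -0.8, -2.9]
opening: 0.15
```

```bash
python3 -c "
from plan import *
state()"
```

```text
t 10.65 origin in bay mm [  0.36  -1.31 -68.03] ang -13.03 tiltxy deg [-0.09 -0.01] F(bay) [-1.  -0.9 -2.7] Tq(bay) [-0.14  0.16 -0.05] q [-0.08 -0.1   2.09  0.24  0.66 -1.8 ] open 0.150
```

>>> step_arm --pt "0 0 0 0 0.04 0 0" --pt "0 0 0 0 0.03 0 0" --pt "0 0 0 0 0 0 0"

```text
time_s: 10.95
eef_pos: [0.5567, 0.1182, 0.183]
eef_rot: [-0.388, 0.584, 0.634, -0.326]
wrist_force: [-1.1, -1.1, -1.7]
opening: 0.152
```

```bash
python3 -c "
from plan import *
state()"
```

```text
t 10.95 origin in bay mm [  0.58  -1.3  -69.73] ang -13.01 tiltxy deg [-0.07 -0.01] F(bay) [-1.9 -0.9 -0.8] Tq(bay) [-0.03  0.36  0.01] q [-0.08 -0.09  2.09  0.24  0.66 -1.8 ] open 0.152
```

>>> step_arm --pt "0 0 0 0 0.03 0 0" --pt "0 0 0 0 0 0 0"

```text
time_s: 11.15
eef_pos: [0.5571, 0.1183, 0.1831]
eef_rot: [-0.388, 0.584, 0.634, -0.326]
wrist_force: [-9.7, -2.7, 9.9]
opening: 0.148
```

```bash
python3 -c "
from plan import *
state()"
```

```text
t 11.15 origin in bay mm [  1.04  -1.33 -69.87] ang -12.97 tiltxy deg [-0.05 -0.01] F(bay) [-3.8 -0.5 13.6] Tq(bay) [-0.12  1.12  0.  ] q [-0.08 -0.09  2.09  0.24  0.66 -1.8 ] open 0.148
```

Fully seated axially: 13 mm below first contact, 15 N. I'll ease off and turn clockwise about the cartridge axis.

>>> step_arm --pt "0 0 0 0 -0.01 0 0" --pt "0 0.5 0 -0.004 0 0 0" --pt "0 0.5 0 -0.004 0 0 0" --pt "0 0.5 0 -0.004 0 0 0" --pt "0 0.5 0 -0.004 0 0 0"

```text
time_s: 11.65
eef_pos: [0.5573, 0.1179, 0.1832]
eef_rot: [-0.452, 0.615, 0.59, -0.262]
wrist_force: [-4.2, -1.4, 5.2]
opening: 0.152
```

```bash
python3 -c "
from plan import *
state()"
```

```text
t 11.65 origin in bay mm [  1.37  -1.44 -69.82] ang -25.06 tiltxy deg [-0.   -0.03] F(bay) [-1.2 -0.4  6.7] Tq(bay) [0.05 0.52 0.36] q [-0.08 -0.09  2.09  0.24  0.66 -1.59] open 0.152
```

>>> step_arm --pt "0 0.5 0 -0.004 0 0 0" --pt "0 0.5 0 -0.004 0 0 0" --pt "0 0.5 0 -0.004 0 0 0" --pt "0 0.5 0 -0.004 0 0 0"

```text
time_s: 12.05
eef_pos: [0.5572, 0.1173, 0.1831]
eef_rot: [-0.512, 0.639, 0.54, -0.197]
wrist_force: [-4.4, -1.0, 3.8]
opening: 0.153
```

```bash
python3 -c "
from plan import *
state()"
```

```text
t 12.05 origin in bay mm [  1.32  -1.56 -69.82] ang -37.06 tiltxy deg [-0.01 -0.03] F(bay) [-2.  -0.1  5.5] Tq(bay) [-0.07  0.58  0.34] q [-0.09 -0.09  2.09  0.24  0.66 -1.38] open 0.153
```

>>> step_arm --pt "0 0.5 0 -0.004 0.005 0 0" --pt "0 0.5 0 -0.004 0 0 0" --pt "0 0.5 0 -0.004 0 0 0" --pt "0 0.5 0 -0.004 0 0 0" --pt "0 0.5 0 -0.004 0 0 0" --pt "0 0.5 0 -0.004 0 0 0"

```text
time_s: 12.65
eef_pos: [0.5569, 0.1167, 0.1828]
eef_rot: [-0.59, 0.662, 0.453, -0.094]
wrist_force: [-6.8, -1.7, 6.6]
opening: 0.151
```

```bash
python3 -c "
from plan import *
state()"
```

```text
t 12.65 origin in bay mm [  1.24  -1.71 -69.84] ang -55.05 tiltxy deg [-0.01 -0.04] F(bay) [-2.8 -0.2  9.2] Tq(bay) [-0.17  0.74  0.26] q [-0.09 -0.09  2.09  0.25  0.66 -1.07] open 0.151
```

>>> step_arm --pt "0 0.5 0 -0.004 0 0 0" --pt "0 0.5 0 -0.004 0 0 0" --pt "0 0.5 0 -0.004 0 0 0" --pt "0 0.5 0 -0.004 0 0 0"

```text
time_s: 13.05
eef_pos: [0.5565, 0.1163, 0.1825]
eef_rot: [-0.634, 0.668, 0.389, -0.025]
wrist_force: [-6.0, -1.6, 6.7]
opening: 0.151
```

```bash
python3 -c "
from plan import *
state()"
```

```text
t 13.05 origin in bay mm [  1.1   -1.78 -69.85] ang -67.05 tiltxy deg [-0.02 -0.04] F(bay) [-2.  -0.3  8.8] Tq(bay) [-0.12  0.78  0.34] q [-0.09 -0.09  2.09  0.25  0.66 -0.86] open 0.151
```

Still at friction torque (~0.34 N m), no stop yet. On in smaller bites.

>>> step_arm --pt "0 0.4 0 -0.003 0 0 0" --pt "0 0.4 0 -0.003 0 0 0" --pt "0 0.3 0 -0.003 0 0 0"

```text
time_s: 13.35
eef_pos: [0.5563, 0.1162, 0.1824]
eef_rot: [-0.655, 0.669, 0.352, 0.014]
wrist_force: [-5.8, -2.7, 7.4]
opening: 0.157
```

```bash
python3 -c "
from plan import *
state()"
```

```text
t 13.35 origin in bay mm [  1.04  -1.8  -69.85] ang -73.62 tiltxy deg [-0.03 -0.04] F(bay) [-1.7 -1.4  9.5] Tq(bay) [-0.11  0.83  0.31] q [-0.09 -0.09  2.09  0.25  0.66 -0.75] open 0.157
```

>>> step_arm --pt "0 0.4 0 -0.003 0 0 0" --pt "0 0.3 0 -0.003 0 0 0"

```text
time_s: 13.55
eef_pos: [0.5562, 0.1161, 0.1823]
eef_rot: [-0.667, 0.668, 0.328, 0.037]
wrist_force: [-6.3, -2.0, 5.8]
opening: 0.15
```

```bash
python3 -c "
from plan import *
state()"
```

```text
t 13.55 origin in bay mm [  1.02  -1.88 -69.83] ang -77.71 tiltxy deg [-0.03 -0.06] F(bay) [-2.8 -0.6  8.3] Tq(bay) [-0.04  0.65  1.3 ] q [-0.09 -0.09  2.09  0.25  0.65 -0.68] open 0.150
```

>>> step_arm --pt "0 0.3 0 -0.003 0 0 0" --pt "0 0.3 0 -0.003 0 0 0"

```text
time_s: 13.75
eef_pos: [0.5561, 0.116, 0.1823]
eef_rot: [0.676, -0.667, -0.308, -0.058]
wrist_force: [-6.0, -2.3, 6.2]
opening: 0.153
```

```bash
python3 -c "
from plan import *
state()"
```

```text
t 13.75 origin in bay mm [  1.03  -1.96 -69.79] ang -81.15 tiltxy deg [-0.03 -0.09] F(bay) [-2.4 -0.9  8.6] Tq(bay) [-0.02  0.65  2.03] q [-0.09 -0.09  2.09  0.25  0.65 -0.62] open 0.153
```

Stop reached: torque rose from 0.3 to 1.3, then 2.0 N m around -77°. I'll hold briefly, then release.

>>> step_arm --pt "0 0 0 0 0 0 0" --pt "0 0 0 0 0 0 0" --pt "0 -0.2 0 0 0 0 0"

```text
time_s: 14.05
eef_pos: [0.5561, 0.1161, 0.1823]
eef_rot: [0.673, -0.667, -0.316, -0.05]
wrist_force: [-5.3, -1.7, 5.6]
opening: 0.157
```

```bash
python3 -c "
from plan import *
state()"
```

```text
t 14.05 origin in bay mm [  1.02  -1.9  -69.81] ang -79.88 tiltxy deg [-0.02 -0.08] F(bay) [-2.  -0.5  7.7] Tq(bay) [-0.09  0.71  1.53] q [-0.09 -0.09  2.09  0.25  0.65 -0.64] open 0.157
```

>>> step_arm --pt "0 0 0 0 0 0 0.3" --pt "0 0 0 0 0 0 0.6" --pt "0 0 0 0 0 0 0.7" --pt "0 0 0 0 0 0 0.7" --pt "0 0 0 0 0 0 0.7"

```text
time_s: 14.55
eef_pos: [0.5559, 0.1162, 0.1814]
eef_rot: [0.674, -0.666, -0.313, -0.052]
wrist_force: [0.2, -0.1, 0.7]
opening: 0.697
```

```bash
python3 -c "
from plan import *
state()"; python3 look.py 5 >/dev/null
python3 -c "
import cv2,numpy as np
a=cv2.resize(cv2.imread('pics/top5.png')[165:265,170:270],(400,400),interpolation=cv2.INTER_CUBIC)
b=cv2.resize(cv2.imread('pics/side5.png')[190:330,200:340],(400,400),interpolation=cv2.INTER_CUBIC)
cv2.imwrite('pics/z5.png',np.hstack([a,b]))"
```

```text
t 14.55 origin in bay mm [  0.39  -1.63 -70.55] ang -80.23 tiltxy deg [-0.06 -0.01] F(bay) [ 0.5 -0.2  0.5] Tq(bay) [-0.    0.24 -0.01] q [-0.09 -0.09  2.09  0.25  0.65 -0.63] open 0.697
```

View pics/z5.png

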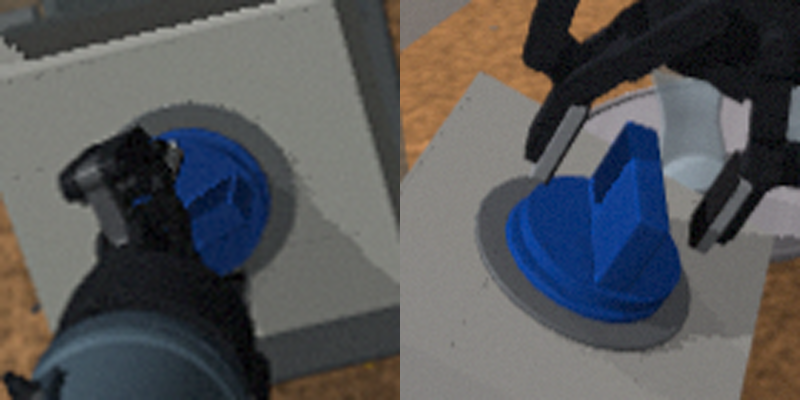

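The cartridge sits home with its flange on the rim and the fingers clear. I withdraw along the axis.

>>> step_arm --pt "0 0 0 0 -0.3 0 0.7" --pt "0 0 0 0 -0.6 0 0.7" --pt "0 0 0 0 -0.9 0 0.7" --pt "0 0 0 0 -0.9 0 0.7" --pt "0 0 0 0 -0.9 0 0.7" --pt "0 0 0 0 -0.9 0 0.7" --pt "0 0 0 0 -0.9 0 0.7" --pt "0 0 0 0 -0.5 0 0.7" --pt "0 0 0 0 0 0 0.7"

```text
time_s: 15.55
eef_pos: [0.47, 0.0971, 0.3382]
eef_rot: [0.673, -0.667, -0.315, -0.054]
wrist_force: [0.4, -0.8, -0.0]
opening: 0.701
```

```bash
python3 look.py 6
python3 - <<'E'
from plan import *
a=cv2.resize(cv2.imread('pics/top6.png')[165:265,170:270],(400,400),interpolation=cv2.INTER_CUBIC)
b=cv2.resize(cv2.imread('pics/side6.png')[200:340,195:335],(400,400),interpolation=cv2.INTER_CUBIC)
cv2.imwrite('pics/z6.png',np.hstack([a,b]))
for n in("top","side"):
    W=cloud(n,np.load(n+"6.npy")); im=cv2.imread(f'pics/{n}6.png').astype(int)
    L=(W-bay)@F; B=(im[...,0]-im[...,2]>40)&(np.hypot(L[...,0],L[...,1])<.04)&(abs(L[...,2])<.06)
    P=L[B]; fl=P[(P[:,2]<.018)&(P[:,2]>.004)]; print(n,"flange top h mm",(np.percentile(fl[:,2],[10,50,90])*1000).round(1),len(fl))
    t=P[(P[:,2]>.038)]; print(" bar top", len(t), (np.percentile(P[:,2],[98])*1000), cv2.minAreaRect((t[:,:2]*1000).astype(np.float32)) if len(t)>5 else "")
for k in("sugar_bowl","glass1"):
    K,D,R,tt=cal("top"); print(k,[ (b["p"],np.round(R.T@(np.array(b["point"])-tt),3)) for b in ctrl.boxes_of(k,"top")[:2]])
E
```

```text
15.55 [0.46998262 0.09709866 0.33822762] [[0.795, 0.493, -0.353], [0.348, 0.105, 0.932], [0.496, -0.864, -0.088]] [ 0.44789007 -0.77235    -0.00964416] [-0.03845607  0.26935112  0.01858821] [-0.17735125 -0.52285939  2.08178912  0.21555484  1.09686409 -0.61406904] 0.7013482811288142
top flange top h mm [ 7.9 10.1 12.3] 652
 bar top 286 [46.94072392] ((0.01914691925048828, -0.4310626983642578), (14.316206932067871, 59.128597259521484), 17.265697479248047)
side flange top h mm [ 7.3  9.9 12.8] 1350
 bar top 534 [45.17178457] ((-0.7339909076690674, 0.6394710540771484), (14.140089988708496, 61.31365203857422), 18.216861724853516)
sugar_bowl [(0.74, array([ 0.435, -0.287,  0.065]))]
glass1 [(0.63, array([ 0.659, -0.19 ,  0.065])), (0.62, array([ 0.599, -0.234,  0.073]))]
```

View pics/z6.png

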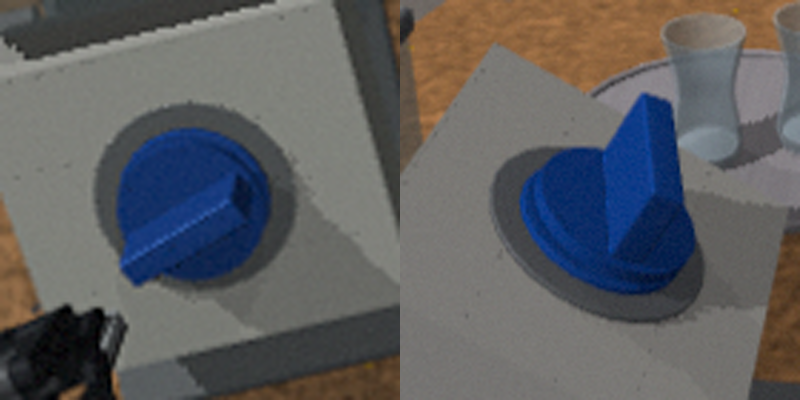

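View pics/side6.png

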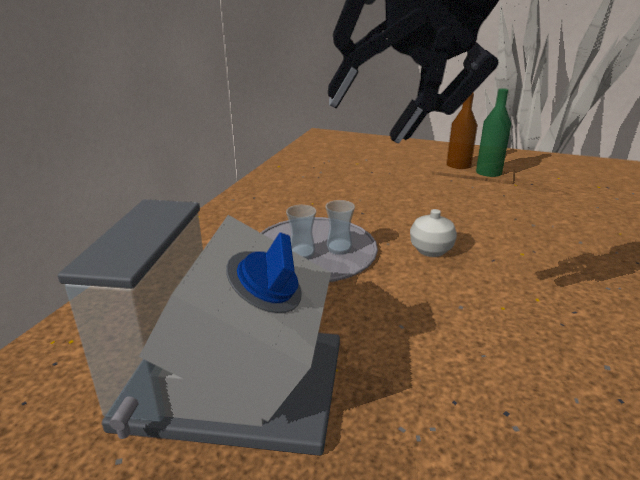

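```bash
python3 -c "
from bench import ctrl
print(ctrl.hand_in(), ctrl.get_obs()['time_s'])"
```

```text
the job is handed in; nothing more can be done
the job is handed in; nothing more can be done
```

The cartridge is in the bay, turned clockwise to the stop and released. I handed the job in at about 16 s, well inside the 58 s limit.

**Search and drop:** The foot touched the valve at about 57 mm depth. I rotated it anticlockwise under a light press that started at about 12 N and was eased to 7 N or less. The axial force vanished at about -17° in the bay frame, and the foot then went in by 13 mm.

**Turn:** The torque stayed at about 0.3 N m until roughly -74°, then rose to 2.0 N m, which I took as the hard stop. The turn from engagement was about 57°. That matches the valve's 63° range if it started near 0.1 rad, but I couldn't read the valve angle directly.

**Last checks after letting go:**
- **Seating:** the flange top is 10 mm above the rim in both views, so its underside is the expected 4 mm off. The bar is centred within about 1 mm.
- **Surroundings:** the sugar bowl and both tea glasses are where they started, within about 4 mm, which is the detector's accuracy. The arm is touching nothing.

**Disagreements:**
- **Bar angle:** the bar now sits at about -72°, while the gripper ended at -80°. I think the fingers slipped against the stop during the last few degrees.
- **Side view:** before insertion, the predicted cartridge position was 1–3 mm off in the side view. It still went into the bore with almost no side force.

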